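# Make up two blood sample kits from the stock rack

### The arm

A 6-joint arm with a two-finger parallel gripper is mounted at the origin on a cart in front of the work surface, level with it; the furniture and walls round the work are solid. World frame = base frame: x ahead of the robot, y to its left, z up, the work surface at z = 0. Lengths are in m, angles in degrees, forces in N, time in s.
With the tool pointing down it reaches from about 0.35 to 0.875 m from the base axis. Payload 4.2 kg.
Tool frame: the origin (TCP) lies on the centre line of the jaws, within the pads' length; the fingertips stand 25 mm ahead of it and the grasp point (between the pads) lies 6 mm ahead of it; z points along the fingers, y is the line along which they close (so a half turn about z gives the same grasp; the last joint's range is limited). The gripper opens to 87 mm and grips with 3 to 60 N. Pads are 19 mm wide; open, the fingers measure 117 mm over their backs; the gripper's body (75 mm by 190 mm) begins 51 mm behind the grasp point.
Start: joints at [78.873, 22.042, 0.453, 0, -68.411, -14.817], TCP at [0.273, 0.562, 0.248] pointing down, gripper open.
Joint ranges: [-179.83, 179.83], [-69.29, 118.12], [-61.27, 80.66], [-181.25, 117.63], [-171.15, -9.14], [-177.46, 177.46]. Speed limits (degrees/s): [159.86, 159.86, 180, 180, 180, 180].

### API

Orientations are given as a 3x3 rotation matrix whose columns are the frame's x, y, z axes.
In Python, from station import r gives the robot as it stands.
- The arm moves only by the tool move_arm, never from a script. Its argument "series" is a list of rows, each an object with "grip": the opening, from 0 (shut) to 1 (fully open); "xyz": the shift along the tool's x, y, z in mm, a list of three; "angular": the turn, a rotation vector about the tool's x, y, z in rad, a list of three. A call has 1 to 10 rows; each row is the pose to reach, as a shift and turn from the pose commanded when the call began, along the tool's axes at that moment; what a row does not reach only later rows make up. A row lasts 1/10 s, in which the tool goes at most 50 mm and 8.59 degrees, less where a joint would pass 70% of its speed; a pose out of reach is approached as far as the arm can. A call with a gripper value outside its range is refused whole. The fingers move at their own pace and stop on an object; the grip force is fixed at half the most. Time passes only in rows, so rows that repeat a pose let the fingers close. It gives the time, the measured TCP pose, the force, the opening and the grip force at its end, in the units of the state.
- r.sense(): the state, without advancing time (a new reading comes with each control period).
- r.capture(name): name is "scene" or "top"; returns a dict with "img" (384x512x3 uint8, red, green, blue), "camera_matrix" (3x3 intrinsics, pixels), "rvec" (rotation vector, rad) and "tvec" (3), from world to camera coordinates, as OpenCV has them. Camera axes: x right, y down, z forward; pixel columns grow to the right and rows downward; lengths in m; the calibration is good to about 2 mm. A picture is of the moment at which its call begins. There is no depth.
- r.finish_job(): hands the job in; it is judged then, once.
The state is a dict: "time_s": time; "joints": joint angles; "joint_velocities": joint speeds; "effort": joint torques, N m; "tcp_pos": TCP position; "ee_rot": TCP orientation; "wrist_force": force on the tool from outside, world axes, zero at the start; "moment": the same for the moment, N m; "gripper_width": opening from 0.0 (shut) to 1.0 (fully open); "gripper_force": force on a finger pad.
Only numpy, scipy, OpenCV 4.12 (cv2) and the standard library are available. Lean on these libraries where they do the work, as an engineer would, in place of code of your own. Each camera call takes 0.05 s, during which the arm holds its last target. There are 200 camera calls.

### The job

Make up the two sample kits from the stock rack: the tubes with the red and the blue cap go into the white block, those with the purple and the yellow cap into the green block, one tube to a pocket, standing upright and fully down. In each block the pocket with the orange ring takes the first tube named: red in the white block, purple in the green one. Do not knock any tube over.

Things in the scene. Friction and masses are not known exactly. Their poses are not given: they have to be found in the camera images.
- white_block: Kit block, moulded white plastic, 76 x 34 x 22 mm, fixed to the bench. Origin: centre of its underside; x along the 76 mm, z up. Two round pockets open upward, 24 mm across with 3 mm chamfers at the mouth, 14 mm deep (floor 8 mm above the underside), centred at x = -21 and +21 mm, y = 0; the one at +21 mm has an orange ring round its mouth. Both are empty at the start.
- green_block: Kit block, moulded green plastic, 76 x 34 x 22 mm, fixed to the bench. Origin: centre of its underside; x along the 76 mm, z up. Two round pockets open upward, 24 mm across with 3 mm chamfers at the mouth, 14 mm deep (floor 8 mm above the underside), centred at x = -21 and +21 mm, y = 0; the one at +21 mm has an orange ring round its mouth. Both are empty at the start.
- stock_rack: Stock rack, a grey plastic block 76 x 76 x 22 mm, fixed to the bench. Origin: centre of its underside; z up. Four round pockets (24 mm across, 14 mm deep) at x, y = +-21 mm, one tube in each at the start. Round about, fixed: a tall analyser (0.4 m) to the right of the line from world (0.28, 0.21) to (0.66, 0.35) m; a microscope whose eyepieces and stage overhang, 0.14 to 0.27 m up, from x = 0.40 at y = 0.38 to 0.49, and from x = 0.46 at y = 0.35 on. Mind the gripper's body.
- red_cap_tube: Sample tube with a red cap, standing upright in one of the stock rack's pockets: 84 mm tall, tube 13 mm across, cap 16 mm across from 66 mm height to the top; about 11 to 18 g. Origin: centre of the underside (8 mm above the bench at the start), z up. Grip it by the cap.
- blue_cap_tube: Sample tube with a blue cap, standing upright in one of the stock rack's pockets: 84 mm tall, tube 13 mm across, cap 16 mm across from 66 mm height to the top; about 11 to 18 g. Origin: centre of the underside (8 mm above the bench at the start), z up. Grip it by the cap.
- purple_cap_tube: Sample tube with a purple cap, standing upright in one of the stock rack's pockets: 84 mm tall, tube 13 mm across, cap 16 mm across from 66 mm height to the top; about 11 to 18 g. Origin: centre of the underside (8 mm above the bench at the start), z up. Grip it by the cap.
- yellow_cap_tube: Sample tube with a yellow cap, standing upright in one of the stock rack's pockets: 84 mm tall, tube 13 mm across, cap 16 mm across from 66 mm height to the top; about 11 to 18 g. Origin: centre of the underside (8 mm above the bench at the start), z up. Grip it by the cap.

How it is judged:
By the outcome, as a careful person would: the job done as asked, in the order asked, and still so for the second after the job is handed in, with the robot touching nothing.
It also fails if it takes over 101 s, if anything falls off the work surface, if the arm or the gripper's body presses on something with over 40 N, if the wrist force passes 120 N, or if a joint passes its speed limit or range.

## Working session

There is one attempt and no reset: what is moved stays moved. The work goes in short steps, Python scripts to look and compute and a tool call to move; the robot and the scene stay as the last step left them, time stands still between calls to the robot, and variables do not carry over. Pictures are saved under pics/ and viewed, at most 14 in all, crops included, and the job is handed in when it is done.

Besides the shell and the picture viewer there is one more tool, called as name(argument=value, ...) on one line, values as JSON. move_arm: Moves the arm, as the interface text tells. Its arguments: {"type":"object","properties":{"series":{"type":"array"}},"required":["series"]}

```bash
ls; mkdir -p pics; python3 - <<'E'
from station import r
import cv2,json,numpy as np
s=r.sense();print(s)
for n in("scene","top"):
    c=r.capture(n);cv2.imwrite(f"pics/{n}0.png",c["img"][:,:,::-1])
    np.savez(f"{n}0.npz",**{k:np.array(v) for k,v in c.items()});print(n,c["camera_matrix"],c["rvec"],c["tvec"])
E
```

```text
pics
{'time_s': 0.0, 'joints': array([ 7.88740508e+01,  2.20906890e+01,  3.79791292e-01, -2.91023250e-02,
       -6.84115868e+01, -1.48168292e+01]), 'joint_velocities': array([-0.03954688,  0.04909453, -0.06074476,  0.06789376,  0.00610818,
        0.00656691]), 'effort': array([ 4.60262220e-05, -3.90664494e+01,  1.87407947e+01,  4.21983361e+00,
        1.10104261e-02, -1.94015411e-04]), 'tcp_pos': array([0.27315818, 0.56153425, 0.2464601 ]), 'ee_rot': array([[ 8.99149446e-01, -4.37640841e-01, -8.75930426e-04],
       [-4.37641708e-01, -8.99147212e-01, -2.00639719e-03],
       [ 9.04909538e-05,  2.18739461e-03, -9.99997604e-01]]), 'wrist_force': array([ 0.29573705, -0.09902392, -0.09755748]), 'moment': array([ 0.05128865, -0.01358389, -0.00354636]), 'gripper_force': 0.0, 'gripper_width': 1.0007114190426765}
scene [[477.52131165   0.         255.49095694]
 [  0.         477.52131165 187.45960262]
 [  0.           0.           1.        ]] [ 1.00119376 -2.49953399  1.0113528 ] [ 0.49763676 -0.01502005  0.92576481]
top [[477.54583489   0.         247.09879367]
 [  0.         477.54583489 193.75078732]
 [  0.           0.           1.        ]] [ 2.06072166 -2.17013522  0.21437935] [0.40292781 0.31607044 0.82612591]
```

View pics/scene0.png

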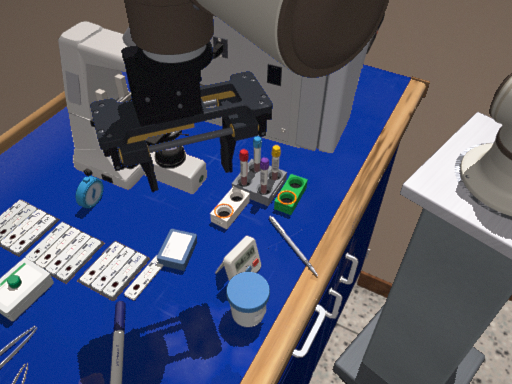

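View pics/top0.png

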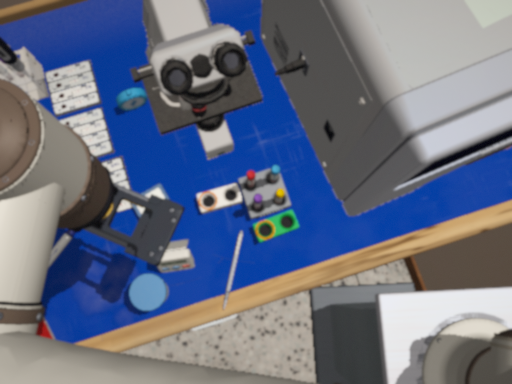

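The scene shows the rack with red, blue, purple and yellow caps. In the top view the caps are at about (250,174), (276,168), (258,199) and (280,194). The white block is near (218,197) and the green one near (276,225). I'll enlarge both.

```bash
python3 - <<'E'
import cv2
a=cv2.imread("pics/top0.png")[150:250,185:310];cv2.imwrite("pics/topc.png",cv2.resize(a,None,fx=6,fy=6,interpolation=cv2.INTER_CUBIC))
a=cv2.imread("pics/scene0.png")[130:230,200:320];cv2.imwrite("pics/scenec.png",cv2.resize(a,None,fx=6,fy=6,interpolation=cv2.INTER_CUBIC))
E
```

```text
(no output)
```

View pics/topc.png

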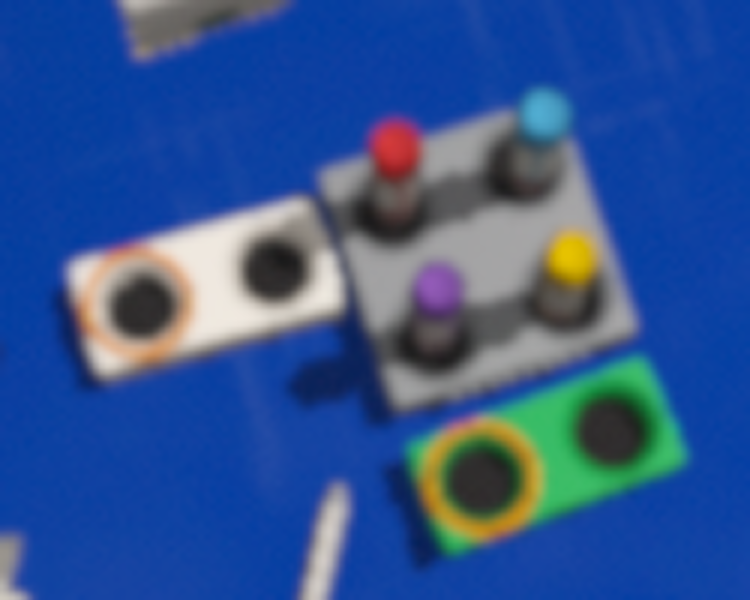

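View pics/scenec.png

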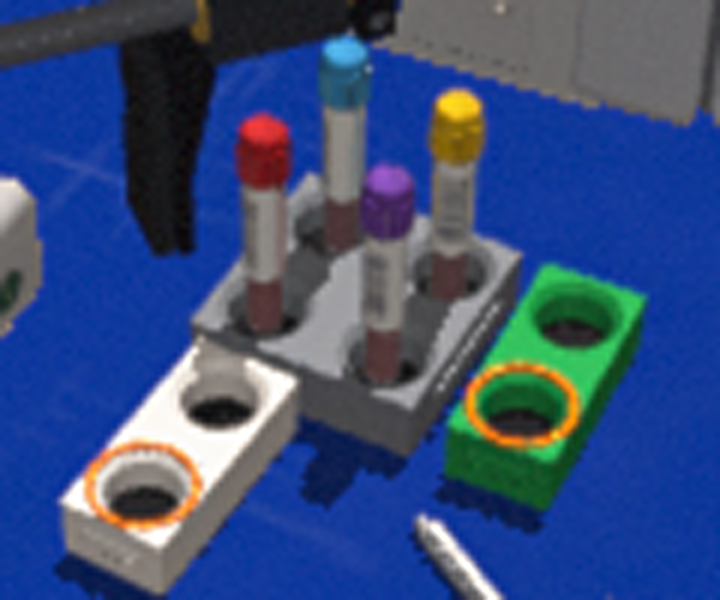

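Readings in crop pixels. Top: caps red (396,142), blue (545,110), purple (437,287), yellow (573,255); white ring (135,305) and pocket (275,269); green ring (481,477) and pocket (612,430). Scene: caps (264,127), (345,51), (388,178), (457,102); rings (144,485), (522,404); pockets (222,398), (577,315).

```bash
cat > h.py <<'E'
import cv2,numpy as np
def cam(n):
    d=np.load(f"{n}0.npz");R=cv2.Rodrigues(d["rvec"])[0];return d["camera_matrix"],R,d["tvec"].reshape(3,1)
C={n:cam(n) for n in("top","scene")}
def plane(n,p,z):
    K,R,t=C[n];d=R.T@np.linalg.inv(K)@np.array([p[0],p[1],1.]);o=(-R.T@t).ravel();return o+d*(z-o[2])/d[2]
def tri(pt,ps):
    X=cv2.triangulatePoints(*[C[n][0]@np.hstack(C[n][1:]) for n in("top","scene")],np.array(pt,float).reshape(2,1),np.array(ps,float).reshape(2,1)).ravel();return X[:3]/X[3]
def crop(p,o,f): return [(p[0]+.5)/f-.5+o[0],(p[1]+.5)/f-.5+o[1]]
E
python3 - <<'E'
from h import *
np.set_printoptions(precision=4,suppress=True)
P={"red":((396,142),(264,127),.092),"blue":((545,110),(345,51),.092),"purple":((437,287),(388,178),.092),"yellow":((573,255),(457,102),.092),
"wring":((135,305),(144,485),.022),"w2":((275,269),(222,398),.022),"gring":((481,477),(522,404),.022),"g2":((612,430),(577,315),.022)}
for k,(a,b,z) in P.items():
    a=crop(a,(185,150),6);b=crop(b,(200,130),6)
    print(k,plane("top",a,z)[:2],plane("scene",b,z)[:2],tri(a,b))
E
```

```text
red [0.3593 0.3787] [0.3598 0.3759] [0.3581 0.3785 0.095 ]
blue [0.3664 0.3364] [0.3663 0.3345] [0.3655 0.3362 0.0936]
purple [0.3173 0.3695] [0.319  0.3667] [0.3165 0.3696 0.0956]
yellow [0.3244 0.3312] [0.3267 0.3283] [0.3238 0.3316 0.0958]
wring [0.3301 0.4592] [0.331  0.4558] [0.3288 0.4585 0.0263]
w2 [0.339  0.4164] [0.3391 0.4156] [0.3387 0.4163 0.0229]
gring [0.2724 0.3577] [0.2729 0.355 ] [0.2716 0.3575 0.0251]
g2 [0.2845 0.3176] [0.2851 0.315 ] [0.2837 0.3176 0.0251]
```

Both cameras agree to about 3 mm, and the 42 mm spacings check out. Next I'll work out which jaw yaws are feasible, given the analyser, microscope and neighbouring tubes.

```bash
cat > clr.py <<'E'
from h import *
P=dict(red=(.3595,.3773),blue=(.3664,.3355),purple=(.318,.368),yellow=(.3255,.330),wring=(.3305,.4575),w2=(.339,.416),gring=(.2727,.3564),g2=(.2848,.3163))
scope=np.array([(.46,.35),(.40,.38),(.40,.49),(.6,.49),(.6,.35)],np.float32)
def rect(c,th,L,W,off=0):
    d=np.array([np.cos(th),np.sin(th)]);n=np.array([-d[1],d[0]]);c=np.array(c)+d*off
    return [c+a*d*s+b*n*t for s,t in((L/2,W/2),(L/2,-W/2),(-L/2,-W/2),(-L/2,W/2)) for a in(1,) for b in(1,)]
def dpoly(A,p): return -cv2.pointPolygonTest(np.array(A,np.float32)*1000,(float(p[0])*1000,float(p[1])*1000),True)
def pts(A,n=40): 
    A=np.array(A);return [a+(b-a)*t for a,b in zip(A,np.roll(A,-1,0)) for t in np.linspace(0,1,n)]
def clr(c,th,nb,open_=.035):
    B=rect(c,th,.19,.075)
    an=min(1000*(-.3457*(p[0]-.28)+.9383*(p[1]-.21)) for p in B)
    sc=min(dpoly(scope,p) for p in pts(B))
    f=min([dpoly(rect(c,th,.015,.021,s*(open_/2+.0075)),P[k])-8 for k in nb for s in(1,-1)]+[99])
    return an,sc,f
E
python3 - <<'E'
from clr import *
for k,nb in [("red",("blue","purple","yellow")),("wring",()),("blue",("purple","yellow")),("w2",("wring","purple")),("purple",("yellow","w2")),("gring",("yellow",)),("yellow",()),("g2",("gring",))]:
    print(k,[(t,)+tuple(int(x) for x in clr(P[k],np.radians(t),nb)) for t in range(0,180,10) if clr(P[k],np.radians(t),nb)[0]>4 and clr(P[k],np.radians(t),nb)[1]>4])
E
```

```text
red []
wring [(60, 125, 6, 99), (70, 118, 16, 99), (80, 113, 25, 99), (90, 112, 32, 99), (100, 114, 17, 99)]
blue []
w2 [(80, 71, 9, 0), (90, 70, 23, 1), (100, 72, 16, 1), (110, 77, 7, 1)]
purple [(70, 38, 14, 1), (80, 34, 28, -2), (90, 33, 44, -2), (100, 34, 45, -1), (110, 39, 43, -2), (120, 35, 39, -3), (130, 33, 33, 0), (140, 34, 24, 5), (150, 38, 13, 10)]
gring [(0, 71, 32, 17), (10, 86, 34, 20), (20, 102, 32, 25), (30, 86, 27, 30), (40, 72, 30, 35), (50, 60, 37, 39), (60, 50, 47, 42), (70, 43, 59, 41), (80, 38, 73, 38), (90, 37, 89, 34), (100, 39, 91, 29), (110, 44, 90, 23), (120, 39, 84, 19), (130, 37, 75, 17), (140, 38, 62, 17), (150, 42, 46, 18), (160, 49, 32, 18), (170, 59, 27, 16)]
yellow [(160, 6, 29, 99), (170, 16, 15, 99)]
g2 [(0, 30, 33, 22), (10, 44, 29, 25), (20, 60, 35, 26), (30, 45, 36, 23), (40, 30, 34, 20), (50, 18, 29, 16), (60, 8, 35, 12), (160, 8, 60, 15), (170, 17, 45, 18)]
```

```bash
cat > go.py <<'E'
import sys,numpy as np
from scipy.spatial.transform import Rotation as Ro
from station import r
def target(yaw,tilt):
    a,t=np.radians([yaw,tilt]);y=np.array([np.cos(a),np.sin(a),0]);l=np.array([np.sin(a),-np.cos(a),0])
    z=-np.sin(t)*l-np.array([0,0,np.cos(t)]);return np.c_[np.cross(y,z),y,z]
def go(*W):
    "each waypoint: grasp x,y,z (m), yaw of tool y, tilt -> shift mm, rotvec"
    s=r.sense();p=s["tcp_pos"];R=s["ee_rot"];print("t",round(s["time_s"],2),"grasp",np.round((p+.006*R[:,2])*1000,1),"w",round(s["gripper_width"]*87,1),"F",s["wrist_force"].round(1),"j",s["joints"].round(0))
    print("yaw",np.degrees(np.arctan2(R[1,1],R[0,1])).round(1)%360,"tilt",np.degrees(np.arccos(-R[2,2])).round(1))
    for x,y,z,yaw,tilt in W:
        T=target(yaw,tilt);d=R.T@(np.array([x,y,z])-.006*T[:,2]-p)
        v=Ro.from_matrix(R.T@T).as_rotvec();print((d*1000).round(1).tolist(),v.round(3).tolist(),"deg",np.degrees(np.linalg.norm(v)).round(0))
if __name__=="__main__": go(*[[float(v) for v in a.split(",")] for a in sys.argv[1:]])
E
python3 go.py .3,.45,.16,310,20 .33,.42,.15,310,20 .3595,.3773,.13,310,20
```

```text
t 0.1 grasp [273.2 561.6 240.6] w 86.7 F [ 0.3  0.1 -0.5] j [ 79.  22.   0.  -0. -68. -15.]
yaw 244.0 tilt 0.1
[72.1, 90.3, 81.1] [0.203, 0.311, -1.139] deg 69.0
[112.2, 104.1, 91.1] [0.203, 0.311, -1.139] deg 69.0
[157.4, 129.6, 111.2] [0.203, 0.311, -1.139] deg 69.0
```

move_arm(series=[{"grip": 0.34,"xyz": [9,11,10],"angular": [0.025,0.038,-0.14]},{"grip": 0.34,"xyz": [18,22,20],"angular": [0.05,0.077,-0.28]},{"grip": 0.34,"xyz": [27,33,30],"angular": [0.075,0.115,-0.42]},{"grip": 0.34,"xyz": [36,45,40],"angular": [0.1,0.153,-0.56]},{"grip": 0.34,"xyz": [45,56,50],"angular": [0.125,0.19,-0.7]},{"grip": 0.34,"xyz": [54,68,60],"angular": [0.15,0.23,-0.84]},{"grip": 0.34,"xyz": [63,79,70],"angular": [0.175,0.268,-0.98]},{"grip": 0.34,"xyz": [72,90,81],"angular": [0.203,0.311,-1.139]},{"grip": 0.34,"xyz": [72,90,81],"angular": [0.203,0.311,-1.139]}])

```text
time_s: 1.0
tcp_pos: [0.2982, 0.4438, 0.1633]
ee_rot: [[0.72, 0.643, 0.262], [0.606, -0.766, 0.214], [0.338, 0.005, -0.941]]
wrist_force: [1.1, -0.5, -0.4]
gripper_width: 0.357
gripper_force: 0.0
```

```bash
python3 go.py .33,.42,.15,310,20 .3595,.3773,.13,310,20 
```

```text
t 1.0 grasp [299.8 445.1 157.6] w 31.1 F [ 1.1 -0.5 -0.4] j [ 78.  11. -42.  31. -24.  26.]
yaw 310.0 tilt 19.7
[4.0, 38.6, 9.7] [0.004, 0.005, 0.001] deg 0.0
[-7.4, 90.2, 27.1] [0.004, 0.005, 0.001] deg 0.0
```

move_arm(series=[{"grip": 0.34,"xyz": [2,20,5],"angular": [0,0,0]},{"grip": 0.34,"xyz": [4,39,10],"angular": [0,0,0]},{"grip": 0.34,"xyz": [-2,65,18],"angular": [0,0,0]},{"grip": 0.34,"xyz": [-7,90,27],"angular": [0.004,0.005,0]},{"grip": 0.34,"xyz": [-7,90,27],"angular": [0.004,0.005,0]},{"grip": 0.34,"xyz": [-7,90,27],"angular": [0.004,0.005,0]}])

```text
time_s: 1.6
tcp_pos: [0.3595, 0.3834, 0.1393]
ee_rot: [[0.719, 0.643, 0.265], [0.601, -0.766, 0.229], [0.35, -0.005, -0.937]]
wrist_force: [0.9, 1.1, 1.2]
gripper_width: 0.338
gripper_force: 0.0
```

```bash
python3 - <<'E'
import cv2,numpy as np
from station import r
a=r.capture("top")["img"][130:250,185:315,::-1];b=r.capture("scene")["img"][100:220,195:325,::-1]
f=lambda a:cv2.resize(a,None,fx=3,fy=4.5,interpolation=cv2.INTER_CUBIC) if 0 else cv2.resize(a,(400,369),interpolation=cv2.INTER_CUBIC)
cv2.imwrite("pics/a1.png",np.hstack([f(a),f(b)]))
E
python3 go.py .3595,.3773,.083,310,20
```

```text
t 1.7 grasp [360.7 385.6 134.1] w 29.5 F [ 0.1  0.2 -0. ] j [ 66.  11. -47.  34. -16.  32.]
yaw 310.1 tilt 20.5
[-23.7, 5.9, 45.6] [-0.006, -0.009, 0.0] deg 1.0
```

View pics/a1.png

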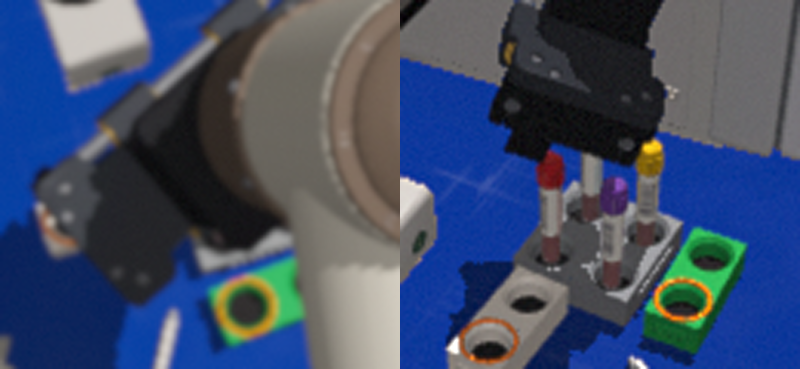

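Left: arm from above, with the green block ring at about (247,307). Right: the fingers are above and behind the red cap (550,168) and clear of the others. J5 is at -16, near its limit, so I'll fit the arm's kinematics to check that the tilted poses are reachable.

```bash
cat > kin.py <<'E'
import numpy as np
from scipy.optimize import least_squares
from scipy.spatial.transform import Rotation as Ro
from go import r,target
def rot(ax,d): return Ro.from_euler(ax,d,degrees=True).as_matrix()
S4,S5,S6=1,1,1
# zero: upper arm up, forearm along +x; tool at J5=0 along forearm
def fk(q,p,s=(1,-1,1,1,1)):
    d1,a1,a2,a3,d4,d6=p
    R1=rot('z',q[0]);R2=R1@rot('y',q[1]);R3=R2@rot('y',s[1]*q[2])
    w=np.array([0,0,d1])+R1@[a1,0,0]+R2@[0,0,a2]+R3@[d4,0,a3]
    R5=R3@rot('x',s[2]*q[3])@rot('y',s[3]*-q[4])@rot('x',s[4]*q[5])
    T=R5@B;return w+T[:,2]*d6,T
B=np.array([[0,0,1],[0,-1,0],[1,0,0.]])
q0=np.array([78.874,22.0907,.3798,-.029,-68.4116,-14.8168])
R0=np.array([[.89915,-.43764,-.000876],[-.43764,-.89915,-.002],[.00009,.00219,-1]]);p0=np.array([.27316,.56153,.24646])
E
python3 - <<'E'
from kin import *
import itertools,json
s=r.sense();np.savez("obs1.npz",q=s["joints"],p=s["tcp_pos"],R=s["ee_rot"])
P=[.3]*6
best=[]
for sg in itertools.product((1,),(1,-1),(1,-1),(1,-1),(1,-1)):
    e=sum(np.linalg.norm(fk(q,P,sg)[1]-R) for q,R in((q0,R0),(s["joints"],s["ee_rot"])))
    best.append((round(e,3),sg))
best.sort();print(best[:4]);sg=best[0][1]
f=lambda P:np.r_[(fk(q0,P,sg)[0]-p0),(fk(s["joints"],P,sg)[0]-s["tcp_pos"]),(P-np.array([.3,.0,.4,0,.4,.25]))*.02]
o=least_squares(f,[.3,0,.4,0,.4,.25]);print(o.x.round(4),(o.fun[:6]*1000).round(2))
E
```

```text
[(np.float64(2.723), (1, -1, 1, 1, -1)), (np.float64(3.072), (1, -1, -1, 1, 1)), (np.float64(3.498), (1, -1, 1, 1, 1)), (np.float64(3.526), (1, -1, 1, -1, -1))]
[-0.6047  0.8566 -0.5188  0.1906 -0.1399 -1.104 ] [-157.04   31.59    0.89   -8.59    2.63   -0.52]
```

```bash
python3 - <<'E'
import kin,itertools
from kin import *
d=np.load("obs1.npz");B0=kin.B.copy();P=[.3]*6;best=[]
for k in range(4):
  kin.B=B0@rot('z',90*k)
  for sg in itertools.product((1,),(1,-1),(1,-1),(1,-1),(1,-1)):
    best.append((round(sum(np.linalg.norm(fk(q,P,sg)[1]-R) for q,R in((q0,R0),(d["q"],d["R"]))),3),k,sg))
best.sort();print(best[:3]);_,k,sg=best[0];kin.B=B0@rot('z',90*k)
f=lambda P:np.r_[(fk(q0,P,sg)[0]-p0),(fk(d["q"],P,sg)[0]-d["p"]),(P-np.array([.3,.0,.4,0,.4,.25]))*.02]
o=least_squares(f,[.3,0,.4,0,.4,.25]);print(o.x.round(4),(o.fun[:6]*1000).round(2))
E
```

```text
[(np.float64(0.0), 1, (1, -1, -1, 1, -1)), (np.float64(1.581), 1, (1, -1, 1, 1, -1)), (np.float64(2.092), 1, (1, 1, -1, 1, -1))]
[ 0.7962 -0.2547  0.972  -0.1161  0.5789  1.1286] [-1.5726e+02  3.0540e+01 -2.9000e-01 -4.5900e+00  2.5300e+00  1.0000e-01]
```

```bash
cat > fit.py <<'E'
import kin
from kin import *
kin.B=B=kin.B@rot('z',90)
def fk(q,p):
    d1,a2,d4,d6,c=p
    R1=rot('z',q[0]);R2=R1@rot('y',q[1]);R3=R1@rot('y',q[2]*-1+q[1])
    R5=R3@rot('x',-q[3])@rot('y',-q[4])
    w=np.array([0,0,d1])+R2@[0,0,a2]+R3@[d4,0,0]+R5@[0,c,0]
    T=R5@rot('x',-q[5])@B;return w+T[:,2]*d6,T
E
python3 - <<'E'
from fit import *
d=np.load("obs1.npz");pr=np.array([.2,.41,.43,.3,-.15])
f=lambda P:np.r_[(fk(q0,P)[0]-p0),(fk(d["q"],P)[0]-d["p"]),(P-pr)*.001]
o=least_squares(f,pr);print(o.x.round(4),(o.fun[:6]*1000).round(2))
E
```

```text
[ 0.1606  0.5649  0.4218  0.2815 -0.1598] [-0. -0.  0.  0. -0. -0.]
```

Exact fit. Now IK for the planned poses.

```bash
cat >> fit.py <<'E'
PP=[.1606,.5649,.4218,.2815,-.1598]
lo=np.array([-179.8,-69.3,-61.3,-181.2,-171.1,-177.4]);hi=np.array([179.8,118.1,80.6,117.6,-9.2,177.4])
def ik(x,y,z,yaw,tilt,q):
    T=target(yaw,tilt);g=np.array([x,y,z])-.006*T[:,2]
    def f(q):
        p,R=fk(q,PP);return np.r_[(p-g)*5,Ro.from_matrix(R.T@T).as_rotvec()]
    o=least_squares(f,np.clip(q,lo+.5,hi-.5),bounds=(lo,hi));return o.x,np.abs(o.fun).max()
E
python3 - <<'E'
from fit import *
np.set_printoptions(suppress=True)
q=r.sense()["joints"]
for n,W in dict(red=[(.3595,.3773,z,310,t) for t in(20,14) for z in(.083,.13)],wring=[(.3305,.4575,z,310,t) for t in (20,14) for z in(.083,.13)],
 blue=[(.3664,.3355,z,y,t) for y in (255,75) for t in(40,30) for z in(.083,.13)],w2=[(.339,.416,z,255,40) for z in(.083,.13)],
 purple=[(.318,.368,.083,330,t) for t in(0,15)],gring=[(.2727,.3564,.083,330,0)],yellow=[(.3255,.33,.083,350,0)],g2=[(.2848,.3163,z,350,0) for z in (.083,.13)]).items():
    for w in W: 
        x,e=min((ik(*w,q+np.array(dq)) for dq in ([0]*6,[0,0,0,40,-30,-40],[0,0,0,-60,-30,60])),key=lambda a:a[1]);print(n,w,x.round(0),round(e,4))
E
```

```text
red (0.3595, 0.3773, 0.083, 310, 20) [ 63.  16. -52.  45.  -9.  23.] 0.0424
red (0.3595, 0.3773, 0.13, 310, 20) [ 66.  11. -48.  34. -16.  32.] 0.0
red (0.3595, 0.3773, 0.083, 310, 14) [ 67.  17. -43.  20. -18.  45.] 0.0
red (0.3595, 0.3773, 0.13, 310, 14) [ 67.  13. -38.  14. -28.  51.] 0.0
wring (0.3305, 0.4575, 0.083, 310, 20) [ 65.  19. -50.  66.  -9.   1.] 0.0128
wring (0.3305, 0.4575, 0.13, 310, 20) [ 73.  15. -42.  35. -19.  25.] 0.0
wring (0.3305, 0.4575, 0.083, 310, 14) [ 74.  21. -37.  21. -22.  37.] 0.0
wring (0.3305, 0.4575, 0.13, 310, 14) [ 74.  17. -32.  16. -30.  43.] 0.0
blue (0.3664, 0.3355, 0.083, 255, 40) [ 65.  20. -60.  88. -39. -74.] 0.0
blue (0.3664, 0.3355, 0.13, 255, 40) [ 70.  15. -57.  75. -42. -63.] 0.0
blue (0.3664, 0.3355, 0.083, 255, 30) [ 64.  18. -57.  74. -31. -59.] 0.0
blue (0.3664, 0.3355, 0.13, 255, 30) [ 70.  14. -52.  58. -36. -46.] 0.0
blue (0.3664, 0.3355, 0.083, 75, 40) [ 59.  24. -18. -11. -57. 177.] 0.5101
blue (0.3664, 0.3355, 0.13, 75, 40) [ 57.  21. -13. -14. -66. 177.] 0.5059
blue (0.3664, 0.3355, 0.083, 75, 30) [ 62.  21. -25.  -4. -47. 177.] 0.4676
blue (0.3664, 0.3355, 0.13, 75, 30) [ 61.  18. -21.  -6. -55. 177.] 0.4281
w2 (0.339, 0.416, 0.083, 255, 40) [ 77.  25. -51.  72. -43. -68.] 0.0
w2 (0.339, 0.416, 0.13, 255, 40) [ 79.  20. -48.  63. -46. -59.] 0.0
purple (0.318, 0.368, 0.083, 330, 0) [ 68.  19. -31.   0. -40.  82.] 0.0
purple (0.318, 0.368, 0.083, 330, 15) [ 70.  14. -44.   9. -17.  72.] 0.0
gring (0.2727, 0.3564, 0.083, 330, 0) [ 73.  16. -36.  -0. -38.  77.] 0.0
yellow (0.3255, 0.33, 0.083, 350, 0) [ 66.  18. -34.  -0. -39. 104.] 0.0
g2 (0.2848, 0.3163, 0.083, 350, 0) [ 70.  14. -39.  -0. -37. 100.] 0.0
g2 (0.2848, 0.3163, 0.13, 350, 0) [ 70.  10. -35.   0. -45. 100.] 0.0
```

Red at tilt 20 runs into the J5 limit, so I'll use 14° instead. The other poses are feasible.

```bash
python3 go.py .3595,.3773,.13,310,14 .3595,.3773,.083,310,14
```

```text
t 1.7 grasp [360.7 385.6 134.1] w 29.5 F [ 0.1  0.2 -0. ] j [ 66.  11. -47.  34. -16.  32.]
yaw 310.1 tilt 20.5
[-6.6, 5.6, 1.7] [-0.006, -0.114, 0.001] deg 7.0
[-23.1, 5.9, 45.7] [-0.006, -0.114, 0.001] deg 7.0
```

move_arm(series=[{"grip": 0.34,"xyz": [-3,3,1],"angular": [-0.003,-0.057,0]},{"grip": 0.34,"xyz": [-7,6,2],"angular": [-0.006,-0.114,0]},{"grip": 0.34,"xyz": [-7,6,2],"angular": [-0.006,-0.114,0]},{"grip": 0.34,"xyz": [-7,6,2],"angular": [-0.006,-0.114,0]}])

```text
time_s: 2.1
tcp_pos: [0.3581, 0.3754, 0.1348]
ee_rot: [[0.742, 0.644, 0.186], [0.625, -0.765, 0.155], [0.242, 0.001, -0.97]]
wrist_force: [-0.4, 0.2, -0.1]
gripper_width: 0.339
gripper_force: 0.0
```

```bash
python3 go.py .3595,.3773,.105,310,14 .3595,.3773,.083,310,14
```

```text
t 2.1 grasp [359.2 376.3 129. ] w 29.5 F [-0.4  0.2 -0.1] j [ 67.  13. -38.  14. -27.  51.]
yaw 310.1 tilt 14.0
[-5.0, -0.6, 23.5] [0.001, -0.0, 0.001] deg 0.0
[-10.3, -0.6, 44.8] [0.001, -0.0, 0.001] deg 0.0
```

move_arm(series=[{"grip": 0.34,"xyz": [-2,0,10],"angular": [0,0,0]},{"grip": 0.34,"xyz": [-5,-1,22],"angular": [0,0,0]},{"grip": 0.34,"xyz": [-8,-1,34],"angular": [0,0,0]},{"grip": 0.34,"xyz": [-10,-1,45],"angular": [0,0,0]},{"grip": 0.34,"xyz": [-10,-1,45],"angular": [0,0,0]},{"grip": 0.0,"xyz": [-10,-1,45],"angular": [0,0,0]},{"grip": 0.0,"xyz": [-10,-1,45],"angular": [0,0,0]},{"grip": 0.0,"xyz": [-10,-1,45],"angular": [0,0,0]},{"grip": 0.0,"xyz": [-10,-1,45],"angular": [0,0,0]},{"grip": 0.0,"xyz": [-10,-1,45],"angular": [0,0,0]}])

```text
time_s: 3.1
tcp_pos: [0.3586, 0.3761, 0.089]
ee_rot: [[0.743, 0.643, 0.185], [0.624, -0.766, 0.155], [0.242, 0.0, -0.97]]
wrist_force: [-0.3, -0.5, 2.9]
gripper_width: 0.172
gripper_force: 30.0
```

```bash
python3 - <<'E'
import cv2,numpy as np
from station import r
b=r.capture("scene")["img"][100:220,195:325,::-1]
cv2.imwrite("pics/a2.png",cv2.resize(b,None,fx=4.5,fy=4.5,interpolation=cv2.INTER_CUBIC))
E
python3 go.py .3595,.3773,.12,310,14 .3305,.4575,.12,310,14
```

```text
t 3.15 grasp [359.7 377.1  83.2] w 14.9 F [-0.1 -0.6  3.4] j [ 67.  17. -43.  20. -19.  45.]
yaw 310.0 tilt 14.0
[8.9, -0.3, -35.7] [0.0, 0.0, 0.001] deg 0.0
[37.4, -80.4, -28.7] [0.0, 0.0, 0.001] deg 0.0
```

View pics/a2.png

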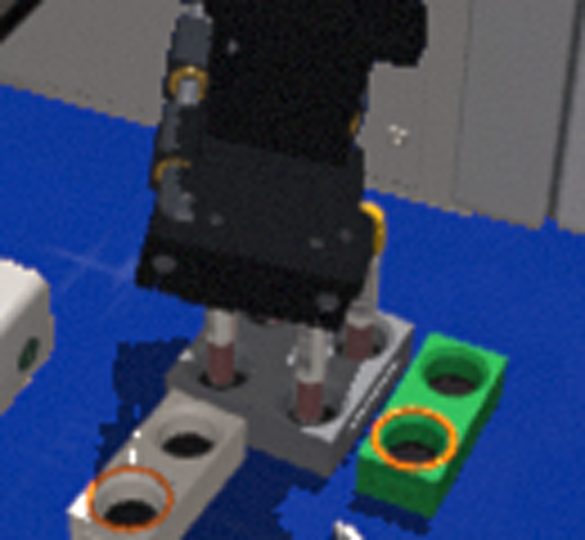

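The fingers are shut on the red cap (30 N, about 15 mm) and all the tubes still stand in the rack. Lifting, then over to the ringed white pocket.

move_arm(series=[{"grip": 0.0,"xyz": [2,0,-9],"angular": [0,0,0]},{"grip": 0.0,"xyz": [4,0,-18],"angular": [0,0,0]},{"grip": 0.0,"xyz": [7,0,-27],"angular": [0,0,0]},{"grip": 0.0,"xyz": [9,0,-36],"angular": [0,0,0]},{"grip": 0.0,"xyz": [16,-20,-34],"angular": [0,0,0]},{"grip": 0.0,"xyz": [23,-40,-32],"angular": [0,0,0]},{"grip": 0.0,"xyz": [30,-60,-30],"angular": [0,0,0]},{"grip": 0.0,"xyz": [37,-80,-29],"angular": [0,0,0]},{"grip": 0.0,"xyz": [37,-80,-29],"angular": [0,0,0]},{"grip": 0.0,"xyz": [37,-80,-29],"angular": [0,0,0]}])

```text
time_s: 4.15
tcp_pos: [0.3287, 0.4554, 0.1249]
ee_rot: [[0.743, 0.643, 0.184], [0.625, -0.766, 0.153], [0.239, 0.002, -0.971]]
wrist_force: [-0.0, -0.4, -1.1]
gripper_width: 0.168
gripper_force: 30.0
```

```bash
python3 - <<'E'
import cv2,numpy as np
from station import r
a=r.capture("top")["img"][120:250,165:315,::-1];b=r.capture("scene")["img"][110:240,180:330,::-1]
f=lambda a:cv2.resize(a,(400,347),interpolation=cv2.INTER_CUBIC)
cv2.imwrite("pics/a3.png",np.hstack([f(a),f(b)]))
E
python3 go.py .3305,.4575,.084,310,14
```

```text
t 4.25 grasp [330.1 455.5 119.1] w 14.5 F [ 0.5 -0.3  0.4] j [ 74.  18. -33.  17. -28.  42.]
yaw 310.0 tilt 13.8
[-6.8, -1.3, 34.5] [0.002, 0.003, -0.0] deg 0.0
```

View pics/a3.png

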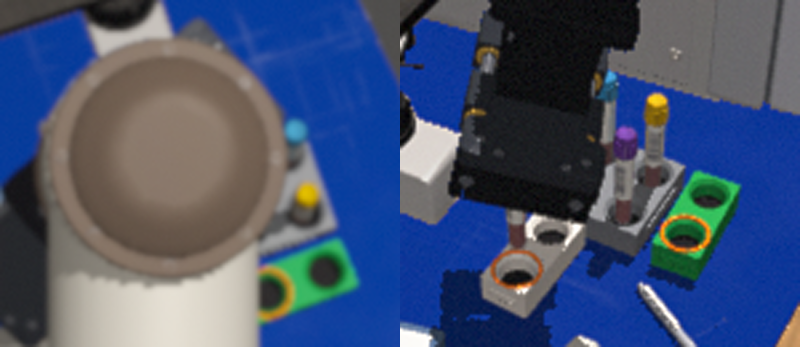

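Tube bottom at about (517,246) in the right panel, hovering behind and above the ring. I'll check its position at its known height.

```bash
python3 - <<'E'
from h import *
s=.375
for p,z in(((516,246),.044),((517,270),.022)):
    print(plane("scene",((p[0]-400+.5)*s-.5+180,(p[1]+.5)*s-.5+110),z))
E
```

```text
[0.33100852 0.45564147 0.044     ]
[0.33019491 0.45662484 0.022     ]
```

Aligned within 1–2 mm. I'll lower it now.

move_arm(series=[{"grip": 0.0,"xyz": [-2,-1,9],"angular": [0,0,0]},{"grip": 0.0,"xyz": [-4,-1,18],"angular": [0,0,0]},{"grip": 0.0,"xyz": [-5,-1,26],"angular": [0,0,0]},{"grip": 0.0,"xyz": [-6,-1,30],"angular": [0,0,0]},{"grip": 0.0,"xyz": [-7,-1,34],"angular": [0,0,0]},{"grip": 0.0,"xyz": [-7,-1,34],"angular": [0,0,0]},{"grip": 0.0,"xyz": [-7,-1,34],"angular": [0,0,0]}])

```text
time_s: 4.95
tcp_pos: [0.3295, 0.4572, 0.0906]
ee_rot: [[0.743, 0.643, 0.185], [0.624, -0.766, 0.154], [0.24, 0.001, -0.971]]
wrist_force: [-0.2, 0.3, 0.3]
gripper_width: 0.166
gripper_force: 30.0
```

```bash
python3 go.py .3305,.4575,.083,310,14 .3305,.4575,.14,310,14
```

```text
t 4.95 grasp [330.6 458.1  84.7] w 14.5 F [-0.2  0.3  0.3] j [ 74.  21. -37.  21. -22.  38.]
yaw 310.0 tilt 13.9
[-0.9, 0.4, 1.6] [0.001, 0.002, 0.001] deg 0.0
[12.8, 0.4, -53.8] [0.001, 0.002, 0.001] deg 0.0
```

move_arm(series=[{"grip": 0.0,"xyz": [0,0,1],"angular": [0,0,0]},{"grip": 0.0,"xyz": [0,0,1],"angular": [0,0,0]},{"grip": 0.32,"xyz": [0,0,1],"angular": [0,0,0]},{"grip": 0.32,"xyz": [0,0,1],"angular": [0,0,0]},{"grip": 0.32,"xyz": [0,0,1],"angular": [0,0,0]},{"grip": 0.32,"xyz": [0,0,1],"angular": [0,0,0]},{"grip": 0.32,"xyz": [3,0,-12],"angular": [0,0,0]},{"grip": 0.32,"xyz": [6,0,-26],"angular": [0,0,0]},{"grip": 0.32,"xyz": [10,0,-40],"angular": [0,0,0]},{"grip": 0.32,"xyz": [13,0,-54],"angular": [0,0,0]}])

```text
time_s: 5.95
tcp_pos: [0.3291, 0.4569, 0.1467]
ee_rot: [[0.743, 0.643, 0.184], [0.624, -0.766, 0.154], [0.24, 0.001, -0.971]]
wrist_force: [0.6, 0.9, -0.0]
gripper_width: 0.319
gripper_force: 0.0
```

```bash
python3 - <<'E'
import cv2,numpy as np
from station import r
b=r.capture("scene")["img"][110:240,180:330,::-1]
cv2.imwrite("pics/a4.png",cv2.resize(b,(600,520),interpolation=cv2.INTER_CUBIC))
E
python3 go.py .30,.43,.17,255,25 .345,.36,.15,255,37 .3664,.3355,.135,255,37
python3 - <<'E'
from fit import *
q=r.sense()["joints"]
for w in [(.3,.43,.17,255,25),(.345,.36,.15,255,37),(.3664,.3355,.125,255,37),(.3664,.3355,.083,255,37),(.36,.37,.125,255,37),(.339,.416,.125,255,37),(.339,.416,.083,255,37)]:
    q,e=ik(*w,q);print(w,q.round(0),round(e,4))
E
```

```text
t 6.0 grasp [330.7 459.5 143.6] w 27.6 F [0.7 0.2 2.3] j [ 74.  16. -31.  15. -32.  44.]
yaw 310.1 tilt 14.1
[-34.8, 0.6, -35.7] [-0.324, 0.175, 0.906] deg 56.0
[-50.7, 82.3, -18.5] [-0.419, 0.368, 0.872] deg 59.0
[-53.8, 114.9, -3.8] [-0.419, 0.368, 0.872] deg 59.0
(0.3, 0.43, 0.17, 255, 25) [ 84.  15. -37.  34. -48. -34.] 0.0
(0.345, 0.36, 0.15, 255, 37) [ 76.  14. -52.  61. -44. -54.] 0.0
(0.3664, 0.3355, 0.125, 255, 37) [ 69.  15. -56.  72. -39. -60.] 0.0
(0.3664, 0.3355, 0.083, 255, 37) [ 64.  19. -59.  85. -36. -70.] 0.0
(0.36, 0.37, 0.125, 255, 37) [ 73.  17. -52.  67. -41. -58.] 0.0
(0.339, 0.416, 0.125, 255, 37) [ 79.  20. -47.  60. -44. -56.] 0.0
(0.339, 0.416, 0.083, 255, 37) [ 76.  24. -50.  69. -40. -65.] 0.0
```

View pics/a4.png

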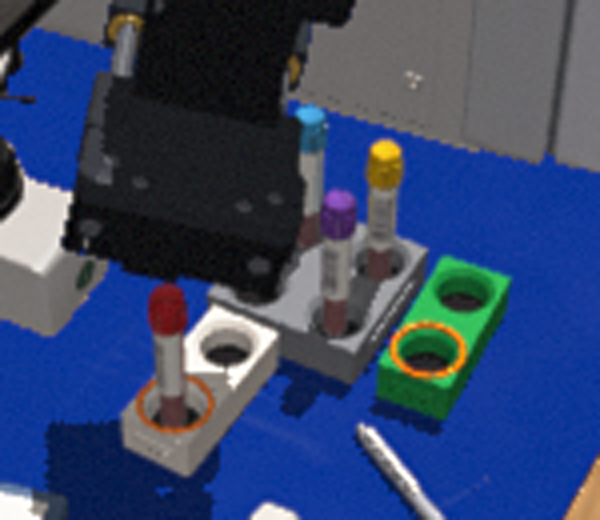

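Red stands upright in the ringed white pocket (cap at about (167,305)). Reorienting for blue.

move_arm(series=[{"grip": 0.34,"xyz": [-4,0,-5],"angular": [-0.041,0.022,0.113]},{"grip": 0.34,"xyz": [-9,0,-9],"angular": [-0.081,0.044,0.226]},{"grip": 0.34,"xyz": [-13,0,-13],"angular": [-0.122,0.066,0.34]},{"grip": 0.34,"xyz": [-17,0,-18],"angular": [-0.162,0.088,0.453]},{"grip": 0.34,"xyz": [-22,0,-22],"angular": [-0.203,0.109,0.566]},{"grip": 0.34,"xyz": [-26,0,-27],"angular": [-0.243,0.131,0.68]},{"grip": 0.34,"xyz": [-30,0,-31],"angular": [-0.284,0.153,0.793]},{"grip": 0.34,"xyz": [-35,0,-36],"angular": [-0.324,0.175,0.906]},{"grip": 0.34,"xyz": [-35,0,-36],"angular": [-0.324,0.175,0.906]},{"grip": 0.34,"xyz": [-35,0,-36],"angular": [-0.324,0.175,0.906]}])

```text
time_s: 7.0
tcp_pos: [0.2964, 0.4296, 0.1722]
ee_rot: [[0.877, -0.257, 0.406], [-0.23, -0.966, -0.114], [0.421, 0.006, -0.907]]
wrist_force: [1.4, 0.2, -0.6]
gripper_width: 0.338
gripper_force: 0.0
```

```bash
python3 go.py .325,.39,.165,255,37 .3664,.3355,.132,255,37
```

```text
t 7.0 grasp [298.8 428.9 166.7] w 29.4 F [ 1.4  0.2 -0.6] j [ 84.  15. -37.  34. -48. -34.]
yaw 255.1 tilt 24.9
[30.0, 30.9, 16.8] [0.004, 0.211, 0.005] deg 12.0
[64.9, 72.7, 69.7] [0.004, 0.211, 0.005] deg 12.0
```

move_arm(series=[{"grip": 0.36,"xyz": [10,10,6],"angular": [0,0.07,0]},{"grip": 0.36,"xyz": [20,21,11],"angular": [0,0.14,0]},{"grip": 0.36,"xyz": [30,31,17],"angular": [0.004,0.211,0.005]},{"grip": 0.36,"xyz": [39,41,30],"angular": [0.004,0.211,0.005]},{"grip": 0.36,"xyz": [48,52,43],"angular": [0.004,0.211,0.005]},{"grip": 0.36,"xyz": [56,62,56],"angular": [0.004,0.211,0.005]},{"grip": 0.36,"xyz": [65,73,70],"angular": [0.004,0.211,0.005]},{"grip": 0.36,"xyz": [65,73,70],"angular": [0.004,0.211,0.005]},{"grip": 0.36,"xyz": [65,73,70],"angular": [0.004,0.211,0.005]}])

```text
time_s: 7.9
tcp_pos: [0.3633, 0.3354, 0.137]
ee_rot: [[0.771, -0.262, 0.581], [-0.209, -0.965, -0.158], [0.602, 0.0, -0.798]]
wrist_force: [-0.1, 0.0, 1.0]
gripper_width: 0.361
gripper_force: 0.0
```

```bash
python3 - <<'E'
import cv2,numpy as np
from station import r
b=r.capture("scene")["img"][60:240,180:330,::-1]
a=r.capture("top")["img"][60:240,165:315,::-1]
cv2.imwrite("pics/a5.png",cv2.resize(np.hstack([a,b]),(800,480),interpolation=cv2.INTER_CUBIC))
E
python3 go.py .3664,.3355,.105,255,37 .3664,.3355,.083,255,37
```

```text
t 8.0 grasp [366.5 335.8 132.7] w 31.3 F [-0.5  0.4 -0.3] j [ 70.  14. -56.  70. -40. -58.]
yaw 254.9 tilt 37.0
[-16.6, 0.4, 22.1] [-0.0, -0.001, -0.002] deg 0.0
[-29.9, 0.4, 39.7] [-0.0, -0.001, -0.002] deg 0.0
```

View pics/a5.png

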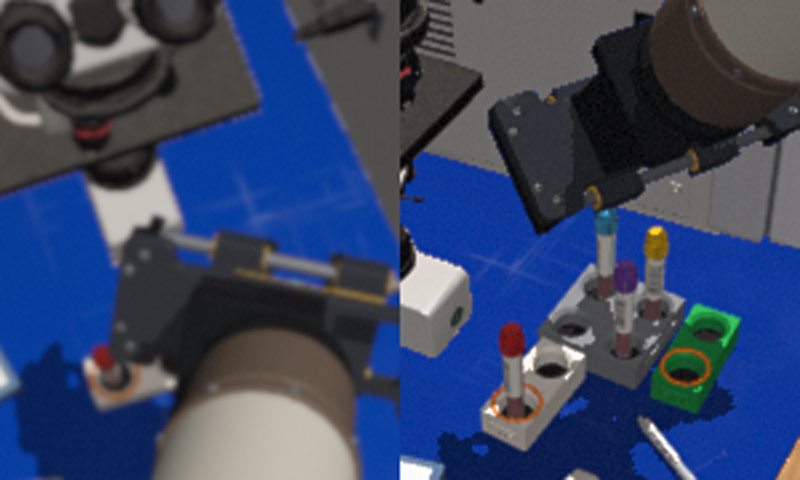

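The gripper sits over the blue cap (603,222), clear of the microscope stage, with no contact force. Descending.

move_arm(series=[{"grip": 0.36,"xyz": [-6,0,8],"angular": [0,0,0]},{"grip": 0.36,"xyz": [-12,0,16],"angular": [0,0,0]},{"grip": 0.36,"xyz": [-18,0,24],"angular": [0,0,0]},{"grip": 0.36,"xyz": [-24,0,32],"angular": [0,0,0]},{"grip": 0.36,"xyz": [-30,0,40],"angular": [0,0,0]},{"grip": 0.36,"xyz": [-30,0,40],"angular": [0,0,0]},{"grip": 0.36,"xyz": [-30,0,40],"angular": [0,0,0]}])

```text
time_s: 8.7
tcp_pos: [0.3631, 0.3366, 0.0874]
ee_rot: [[0.77, -0.261, 0.582], [-0.209, -0.965, -0.157], [0.603, -0.001, -0.798]]
wrist_force: [0.7, -0.2, 0.4]
gripper_width: 0.358
gripper_force: 0.0
```

```bash
python3 go.py .3664,.3355,.083,255,37
```

```text
t 8.7 grasp [366.6 335.6  82.6] w 31.2 F [ 0.7 -0.2  0.4] j [ 64.  20. -59.  85. -36. -71.]
yaw 254.9 tilt 37.1
[0.1, 0.2, -0.4] [0.001, -0.001, -0.002] deg 0.0
```

move_arm(series=[{"grip": 0.0,"xyz": [0,0,0],"angular": [0,0,0]},{"grip": 0.0,"xyz": [0,0,0],"angular": [0,0,0]},{"grip": 0.0,"xyz": [0,0,0],"angular": [0,0,0]},{"grip": 0.0,"xyz": [0,0,0],"angular": [0,0,0]},{"grip": 0.0,"xyz": [0,0,0],"angular": [0,0,0]},{"grip": 0.0,"xyz": [6,0,-8],"angular": [0,0,0]},{"grip": 0.0,"xyz": [12,0,-15],"angular": [0,0,0]},{"grip": 0.0,"xyz": [17,0,-23],"angular": [0,0,0]},{"grip": 0.0,"xyz": [23,0,-30],"angular": [0,0,0]},{"grip": 0.0,"xyz": [23,0,-30],"angular": [0,0,0]}])

```text
time_s: 9.7
tcp_pos: [0.3633, 0.3364, 0.1256]
ee_rot: [[0.77, -0.261, 0.582], [-0.21, -0.965, -0.156], [0.603, -0.003, -0.798]]
wrist_force: [-0.4, 0.0, 0.5]
gripper_width: 0.171
gripper_force: 30.0
```

```bash
python3 go.py .36,.375,.122,255,37 .339,.416,.12,255,37
```

```text
t 9.7 grasp [366.8 335.4 120.9] w 14.9 F [-0.4  0.   0.5] j [ 68.  16. -57.  73. -39. -61.]
yaw 254.8 tilt 37.1
[-12.9, -36.4, -11.0] [-0.0, -0.001, -0.004] deg 0.0
[-38.8, -70.5, -28.0] [-0.0, -0.001, -0.004] deg 0.0
```

move_arm(series=[{"grip": 0.0,"xyz": [-6,-12,-5],"angular": [0,0,0]},{"grip": 0.0,"xyz": [-13,-24,-9],"angular": [0,0,0]},{"grip": 0.0,"xyz": [-19,-35,-14],"angular": [0,0,0]},{"grip": 0.0,"xyz": [-26,-47,-19],"angular": [0,0,0]},{"grip": 0.0,"xyz": [-32,-59,-23],"angular": [0,0,0]},{"grip": 0.0,"xyz": [-39,-70,-28],"angular": [0,0,0]},{"grip": 0.0,"xyz": [-39,-70,-28],"angular": [0,0,0]},{"grip": 0.0,"xyz": [-39,-70,-28],"angular": [0,0,0]}])

```text
time_s: 10.5
tcp_pos: [0.3353, 0.4155, 0.1232]
ee_rot: [[0.77, -0.262, 0.582], [-0.208, -0.965, -0.158], [0.603, 0.001, -0.798]]
wrist_force: [1.0, -0.8, 0.2]
gripper_width: 0.169
gripper_force: 30.0
```

```bash
python3 - <<'E'
import cv2,numpy as np
from station import r
b=r.capture("scene")["img"][110:240,180:330,::-1]
cv2.imwrite("pics/a6.png",cv2.resize(b,(600,520),interpolation=cv2.INTER_CUBIC))
E
python3 go.py .339,.416,.1,255,37 .339,.416,.0835,255,37
```

```text
t 10.55 grasp [338.9 414.  118.5] w 14.8 F [-0.1 -0.1  0. ] j [ 79.  21. -48.  61. -43. -58.]
yaw 254.8 tilt 37.1
[-11.5, -1.9, 14.5] [0.003, -0.001, -0.002] deg 0.0
[-21.4, -1.9, 27.6] [0.003, -0.001, -0.002] deg 0.0
```

View pics/a6.png

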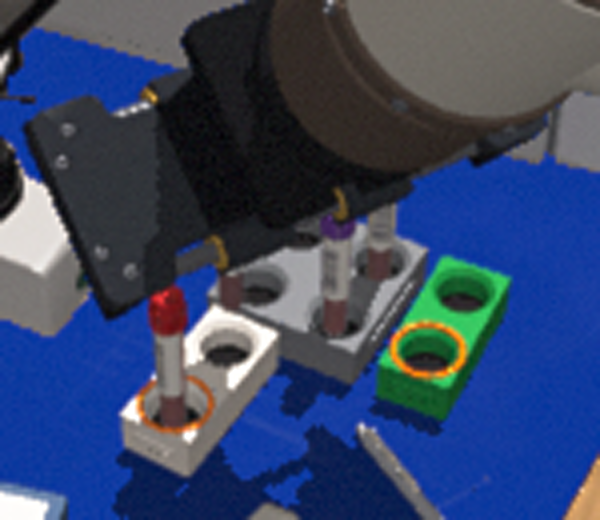

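```bash
python3 - <<'E'
from h import *
for p,z in(((231,306),.0435),((229,343),.022),((168,292),.092)):
    print(plane("scene",((p[0]+.5)/4-.5+180,(p[1]+.5)/4-.5+110),z))
E
```

```text
[0.34042356 0.41180678 0.0435    ]
[0.33962668 0.41432967 0.022     ]
[0.3310837  0.45670597 0.092     ]
```

move_arm(series=[{"grip": 0.0,"xyz": [-4,-2,5],"angular": [0,0,0]},{"grip": 0.0,"xyz": [-8,-2,10],"angular": [0,0,0]}])

```text
time_s: 10.75
tcp_pos: [0.3357, 0.4176, 0.1105]
ee_rot: [[0.77, -0.262, 0.582], [-0.21, -0.965, -0.157], [0.602, -0.001, -0.798]]
wrist_force: [-0.6, 0.4, -0.4]
gripper_width: 0.168
gripper_force: 30.0
```

```bash
python3 go.py .339,.416,.0835,255,37
```

```text
t 10.75 grasp [339.2 416.6 105.7] w 14.7 F [-0.6  0.4 -0.4] j [ 78.  22. -48.  64. -42. -60.]
yaw 254.8 tilt 37.0
[-13.4, 0.7, 17.7] [0.002, -0.001, -0.003] deg 0.0
```

move_arm(series=[{"grip": 0.0,"xyz": [-5,0,6],"angular": [0,0,0]},{"grip": 0.0,"xyz": [-9,0,12],"angular": [0,0,0]},{"grip": 0.0,"xyz": [-12,0,15],"angular": [0,0,0]},{"grip": 0.0,"xyz": [-13,0,18],"angular": [0,0,0]},{"grip": 0.0,"xyz": [-13,0,18],"angular": [0,0,0]},{"grip": 0.0,"xyz": [-13,0,18],"angular": [0,0,0]}])

```text
time_s: 11.35
tcp_pos: [0.3361, 0.4178, 0.0887]
ee_rot: [[0.77, -0.262, 0.582], [-0.209, -0.965, -0.157], [0.603, -0.0, -0.798]]
wrist_force: [-0.2, 0.2, 0.1]
gripper_width: 0.17
gripper_force: 30.0
```

```bash
python3 go.py .339,.416,.0825,255,37 .339,.416,.14,255,37
```

```text
t 11.35 grasp [339.6 416.9  84. ] w 14.8 F [-0.2  0.2  0.1] j [ 76.  24. -50.  68. -40. -65.]
yaw 254.8 tilt 37.1
[-1.2, 1.0, 0.9] [0.001, -0.001, -0.003] deg 0.0
[33.5, 1.0, -44.9] [0.001, -0.001, -0.003] deg 0.0
```

move_arm(series=[{"grip": 0.0,"xyz": [-1,0,1],"angular": [0,0,0]},{"grip": 0.0,"xyz": [-1,0,1],"angular": [0,0,0]},{"grip": 0.27,"xyz": [-1,0,1],"angular": [0,0,0]},{"grip": 0.27,"xyz": [-1,0,1],"angular": [0,0,0]},{"grip": 0.27,"xyz": [-1,0,1],"angular": [0,0,0]},{"grip": 0.27,"xyz": [-1,0,1],"angular": [0,0,0]},{"grip": 0.27,"xyz": [8,0,-11],"angular": [0,0,0]},{"grip": 0.27,"xyz": [17,0,-22],"angular": [0,0,0]},{"grip": 0.27,"xyz": [26,0,-34],"angular": [0,0,0]},{"grip": 0.27,"xyz": [34,0,-45],"angular": [0,0,0]}])

```text
time_s: 12.35
tcp_pos: [0.336, 0.4177, 0.1457]
ee_rot: [[0.77, -0.262, 0.582], [-0.209, -0.965, -0.157], [0.603, -0.0, -0.798]]
wrist_force: [-0.7, -0.0, 0.2]
gripper_width: 0.272
gripper_force: 0.0
```

```bash
python3 go.py .31,.40,.16,330,0 .318,.368,.13,330,0
python3 - <<'E'
from fit import *
q=r.sense()["joints"]
for w in [(.32,.41,.16,290,20),(.31,.4,.16,330,0),(.318,.368,.13,330,0),(.318,.368,.083,330,0),(.2727,.3564,.083,330,0)]:
    q,e=ik(*w,q);print(w,q.round(0),round(e,4))
E
```

```text
t 12.35 grasp [339.4 416.7 140.9] w 23.7 F [-0.7 -0.   0.2] j [ 80.  19. -46.  57. -46. -54.]
yaw 254.8 tilt 37.0
[-4.1, 23.9, -28.5] [0.423, -0.55, -1.263] deg 83.0
[-9.3, 52.7, 5.1] [0.423, -0.55, -1.263] deg 83.0
(0.32, 0.41, 0.16, 290, 20) [ 76.  10. -44.  36. -29.   4.] 0.0
(0.31, 0.4, 0.16, 330, 0) [ 71.  15. -23.  -0. -52.  79.] 0.0
(0.318, 0.368, 0.13, 330, 0) [ 68.  15. -27.  -0. -47.  82.] 0.0
(0.318, 0.368, 0.083, 330, 0) [ 68.  19. -31.  -0. -40.  82.] 0.0
(0.2727, 0.3564, 0.083, 330, 0) [ 73.  16. -36.  -0. -38.  77.] 0.0
```

```bash
python3 go.py .295,.40,.165,330,0
```

```text
t 12.35 grasp [339.4 416.7 140.9] w 23.7 F [-0.7 -0.   0.2] j [ 80.  19. -46.  57. -46. -54.]
yaw 254.8 tilt 37.0
[-12.6, 27.8, -41.2] [0.423, -0.55, -1.263] deg 83.0
```

move_arm(series=[{"grip": 0.34,"xyz": [-2,4,-10],"angular": [0.042,-0.055,-0.126]},{"grip": 0.34,"xyz": [-4,8,-18],"angular": [0.085,-0.11,-0.253]},{"grip": 0.34,"xyz": [-6,12,-25],"angular": [0.127,-0.165,-0.379]},{"grip": 0.34,"xyz": [-8,16,-32],"angular": [0.169,-0.22,-0.505]},{"grip": 0.34,"xyz": [-10,20,-36],"angular": [0.211,-0.275,-0.631]},{"grip": 0.34,"xyz": [-12,24,-39],"angular": [0.254,-0.33,-0.758]},{"grip": 0.34,"xyz": [-13,28,-41],"angular": [0.296,-0.385,-0.884]},{"grip": 0.34,"xyz": [-13,28,-41],"angular": [0.338,-0.44,-1.01]},{"grip": 0.34,"xyz": [-13,28,-41],"angular": [0.38,-0.495,-1.136]},{"grip": 0.34,"xyz": [-13,28,-41],"angular": [0.423,-0.55,-1.263]}])

```text
time_s: 13.35
tcp_pos: [0.2944, 0.3995, 0.1701]
ee_rot: [[0.585, 0.809, 0.053], [0.81, -0.586, 0.017], [0.045, 0.033, -0.998]]
wrist_force: [0.6, 0.7, 0.2]
gripper_width: 0.338
gripper_force: 0.0
```

```bash
python3 - <<'E'
import cv2,numpy as np
from station import r
b=r.capture("scene")["img"][110:240,180:330,::-1]
cv2.imwrite("pics/a7.png",cv2.resize(b,(600,520),interpolation=cv2.INTER_CUBIC))
E
python3 go.py .318,.368,.13,330,0
```

```text
t 13.4 grasp [295.9 401.4 164.6] w 29.5 F [1.9 1.4 0.2] j [ 74.  13. -26.   3. -49.  68.]
yaw 324.3 tilt 3.2
[-15.6, 36.5, 35.1] [0.034, -0.045, -0.098] deg 6.0
```

View pics/a7.png

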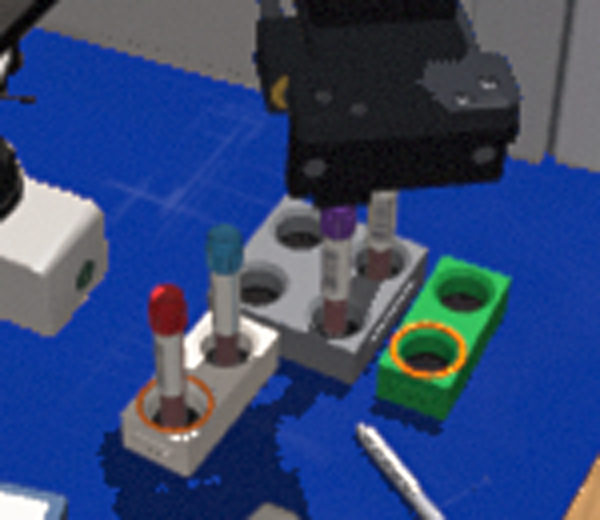

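Red (168,310) and blue (225,250) both stand upright in the white block. Next is purple.

move_arm(series=[{"grip": 0.36,"xyz": [0,0,0],"angular": [0,0,0]},{"grip": 0.36,"xyz": [0,0,0],"angular": [0,0,0]}])

```text
time_s: 13.6
tcp_pos: [0.2948, 0.399, 0.1695]
ee_rot: [[0.591, 0.804, 0.057], [0.805, -0.593, 0.016], [0.047, 0.037, -0.998]]
wrist_force: [-0.5, -0.7, -0.2]
gripper_width: 0.359
gripper_force: 0.0
```

```bash
python3 go.py .318,.368,.125,330,0
```

```text
t 13.6 grasp [295.2 399.1 163.5] w 31.2 F [-0.5 -0.7 -0.2] j [ 74.  13. -27.   4. -49.  67.]
yaw 323.6 tilt 3.4
[-13.1, 35.6, 39.3] [0.039, -0.045, -0.111] deg 7.0
```

move_arm(series=[{"grip": 0.36,"xyz": [-4,10,10],"angular": [0.013,-0.015,-0.037]},{"grip": 0.36,"xyz": [-8,20,20],"angular": [0.026,-0.03,-0.074]},{"grip": 0.36,"xyz": [-13,36,30],"angular": [0.039,-0.045,-0.111]},{"grip": 0.36,"xyz": [-13,36,39],"angular": [0.039,-0.045,-0.111]},{"grip": 0.36,"xyz": [-13,36,39],"angular": [0.039,-0.045,-0.111]},{"grip": 0.36,"xyz": [-13,36,39],"angular": [0.039,-0.045,-0.111]}])

```text
time_s: 14.2
tcp_pos: [0.3181, 0.3688, 0.1316]
ee_rot: [[0.497, 0.868, -0.0], [0.868, -0.497, 0.0], [0.0, -0.0, -1.0]]
wrist_force: [-0.9, 0.0, -0.5]
gripper_width: 0.36
gripper_force: 0.0
```

```bash
python3 go.py .318,.368,.083,330,0
```

```text
t 14.2 grasp [318.1 368.8 125.6] w 31.4 F [-0.9  0.  -0.5] j [ 68.  16. -28.  -0. -46.  82.]
yaw 330.2 tilt 0.0
[-0.8, 0.3, 42.6] [-0.0, -0.0, 0.003] deg 0.0
```

move_arm(series=[{"grip": 0.36,"xyz": [-1,0,11],"angular": [0,0,0]},{"grip": 0.36,"xyz": [-1,0,22],"angular": [0,0,0]},{"grip": 0.36,"xyz": [-1,0,33],"angular": [0,0,0]},{"grip": 0.36,"xyz": [-1,0,42],"angular": [0,0,0]},{"grip": 0.36,"xyz": [-1,0,42],"angular": [0,0,0]},{"grip": 0.0,"xyz": [-1,0,42],"angular": [0,0,0]},{"grip": 0.0,"xyz": [-1,0,42],"angular": [0,0,0]},{"grip": 0.0,"xyz": [-1,0,42],"angular": [0,0,0]},{"grip": 0.0,"xyz": [-1,0,42],"angular": [0,0,0]},{"grip": 0.0,"xyz": [-1,0,42],"angular": [0,0,0]}])

```text
time_s: 15.2
tcp_pos: [0.3182, 0.3682, 0.0901]
ee_rot: [[0.497, 0.868, -0.0], [0.868, -0.497, 0.002], [0.002, -0.001, -1.0]]
wrist_force: [-0.0, -0.2, 1.3]
gripper_width: 0.171
gripper_force: 30.0
```

```bash
python3 go.py .318,.368,.12,330,0 .2727,.3564,.12,330,0
```

```text
t 15.2 grasp [318.2 368.2  84.1] w 14.9 F [-0.  -0.2  1.3] j [ 68.  19. -30.  -0. -40.  82.]
yaw 330.2 tilt 0.1
[-0.2, -0.1, -35.9] [-0.001, -0.002, 0.003] deg 0.0
[-32.8, -33.7, -35.9] [-0.001, -0.002, 0.003] deg 0.0
```

move_arm(series=[{"grip": 0.0,"xyz": [0,0,-9],"angular": [0,0,0]},{"grip": 0.0,"xyz": [0,0,-18],"angular": [0,0,0]},{"grip": 0.0,"xyz": [0,0,-27],"angular": [0,0,0]},{"grip": 0.0,"xyz": [0,0,-36],"angular": [0,0,0]},{"grip": 0.0,"xyz": [-8,-8,-36],"angular": [0,0,0]},{"grip": 0.0,"xyz": [-16,-16,-36],"angular": [0,0,0]},{"grip": 0.0,"xyz": [-24,-25,-36],"angular": [0,0,0]},{"grip": 0.0,"xyz": [-33,-34,-36],"angular": [0,0,0]},{"grip": 0.0,"xyz": [-33,-34,-36],"angular": [0,0,0]},{"grip": 0.0,"xyz": [-33,-34,-36],"angular": [0,0,0]}])

```text
time_s: 16.2
tcp_pos: [0.2716, 0.3562, 0.1257]
ee_rot: [[0.496, 0.868, -0.0], [0.868, -0.496, 0.001], [0.001, -0.001, -1.0]]
wrist_force: [0.8, 0.0, -0.2]
gripper_width: 0.168
gripper_force: 30.0
```

```bash
python3 - <<'E'
import cv2,numpy as np
from station import r
b=r.capture("scene")["img"][110:240,180:330,::-1]
cv2.imwrite("pics/a8.png",cv2.resize(b,(600,520),interpolation=cv2.INTER_CUBIC))
E
python3 go.py .2727,.3564,.085,330,0
```

```text
t 16.25 grasp [272.  356.4 119.7] w 14.9 F [-0.1 -0.1 -0.3] j [ 74.  13. -33.  -0. -44.  77.]
yaw 330.2 tilt 0.1
[0.4, 0.7, 34.7] [-0.001, -0.001, 0.004] deg 0.0
```

View pics/a8.png

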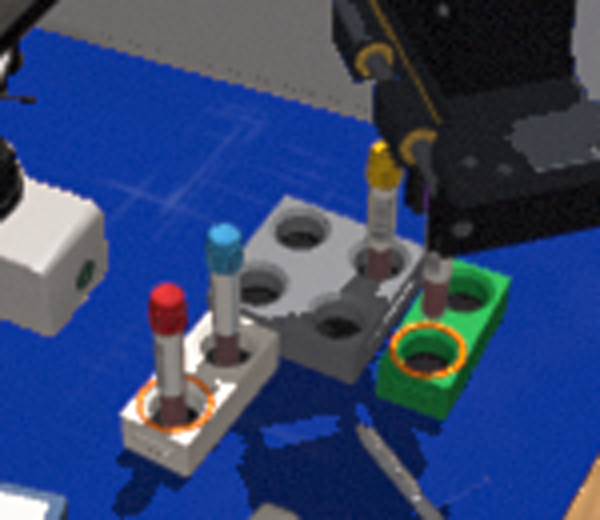

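Purple hangs over the ringed green pocket, with its bottom at about (435,313) and the ring centre at (428,350). Yellow is still upright.

```bash
python3 - <<'E'
from h import *
for p,z in(((435,313),.0435),((428,350),.022)):
    print(plane("scene",((p[0]+.5)/4-.5+180,(p[1]+.5)/4-.5+110),z))
E
```

```text
[0.27275555 0.35228273 0.0435    ]
[0.27248444 0.35535914 0.022     ]
```

move_arm(series=[{"grip": 0.0,"xyz": [2,0,8],"angular": [0,0,0]},{"grip": 0.0,"xyz": [2,0,16],"angular": [0,0,0]},{"grip": 0.0,"xyz": [2,0,23],"angular": [0,0,0]},{"grip": 0.0,"xyz": [2,0,29],"angular": [0,0,0]},{"grip": 0.0,"xyz": [2,0,35],"angular": [0,0,0]},{"grip": 0.0,"xyz": [2,0,35],"angular": [0,0,0]},{"grip": 0.0,"xyz": [2,0,35],"angular": [0,0,0]}])

```text
time_s: 16.95
tcp_pos: [0.2731, 0.3577, 0.0904]
ee_rot: [[0.497, 0.868, -0.001], [0.868, -0.497, 0.0], [-0.0, -0.001, -1.0]]
wrist_force: [-0.0, -0.3, -0.9]
gripper_width: 0.168
gripper_force: 30.0
```

```bash
python3 go.py .2727,.3564,.084,330,0 .2727,.3564,.14,330,0
```

```text
t 16.95 grasp [273.1 357.7  84.4] w 14.6 F [-0.  -0.3 -0.9] j [ 73.  16. -35.  -0. -38.  77.]
yaw 330.2 tilt 0.1
[-1.4, 0.3, 0.4] [-0.001, 0.0, 0.003] deg 0.0
[-1.4, 0.3, -55.6] [-0.001, 0.0, 0.003] deg 0.0
```

move_arm(series=[{"grip": 0.34,"xyz": [0,0,0],"angular": [0,0,0]},{"grip": 0.34,"xyz": [0,0,0],"angular": [0,0,0]},{"grip": 0.34,"xyz": [0,0,0],"angular": [0,0,0]},{"grip": 0.34,"xyz": [0,0,0],"angular": [0,0,0]},{"grip": 0.34,"xyz": [0,0,-12],"angular": [0,0,0]},{"grip": 0.34,"xyz": [0,0,-26],"angular": [0,0,0]},{"grip": 0.34,"xyz": [0,0,-40],"angular": [0,0,0]},{"grip": 0.34,"xyz": [0,0,-56],"angular": [0,0,0]},{"grip": 0.36,"xyz": [0,0,-56],"angular": [0,0,0]},{"grip": 0.36,"xyz": [0,0,-56],"angular": [0,0,0]}])

```text
time_s: 17.95
tcp_pos: [0.273, 0.3577, 0.1466]
ee_rot: [[0.497, 0.868, -0.001], [0.868, -0.497, 0.001], [0.001, -0.001, -1.0]]
wrist_force: [-0.2, -1.8, -0.2]
gripper_width: 0.358
gripper_force: 0.0
```

```bash
python3 go.py .3255,.33,.135,350,0 .3255,.33,.083,350,0
```

```text
t 17.95 grasp [273.  357.7 140.6] w 31.2 F [-0.2 -1.8 -0.2] j [ 73.  11. -31.  -0. -47.  77.]
yaw 330.2 tilt 0.1
[2.1, 59.3, 5.5] [-0.001, -0.001, -0.346] deg 20.0
[2.0, 59.4, 57.5] [-0.001, -0.001, -0.346] deg 20.0
```

move_arm(series=[{"grip": 0.36,"xyz": [0,10,1],"angular": [0,0,-0.115]},{"grip": 0.36,"xyz": [1,20,2],"angular": [0,0,-0.23]},{"grip": 0.36,"xyz": [1,30,3],"angular": [0,0,-0.346]},{"grip": 0.36,"xyz": [1,40,4],"angular": [0,0,-0.346]},{"grip": 0.36,"xyz": [2,50,5],"angular": [0,0,-0.346]},{"grip": 0.36,"xyz": [2,59,6],"angular": [0,0,-0.346]},{"grip": 0.36,"xyz": [2,59,6],"angular": [0,0,-0.346]},{"grip": 0.36,"xyz": [2,59,6],"angular": [0,0,-0.346]}])

```text
time_s: 18.75
tcp_pos: [0.3255, 0.33, 0.1405]
ee_rot: [[0.175, 0.985, -0.001], [0.985, -0.175, 0.001], [0.001, -0.001, -1.0]]
wrist_force: [-0.3, 0.7, 0.1]
gripper_width: 0.362
gripper_force: 0.0
```

```bash
python3 go.py .3255,.33,.083,350,0
```

```text
t 18.75 grasp [325.5 330.1 134.5] w 31.5 F [-0.3  0.7  0.1] j [ 66.  13. -30.  -0. -47. 104.]
yaw 349.9 tilt 0.1
[-0.1, 0.1, 51.5] [-0.001, -0.001, -0.001] deg 0.0
```

move_arm(series=[{"grip": 0.36,"xyz": [0,0,13],"angular": [0,0,0]},{"grip": 0.36,"xyz": [0,0,26],"angular": [0,0,0]},{"grip": 0.36,"xyz": [0,0,39],"angular": [0,0,0]},{"grip": 0.36,"xyz": [0,0,51],"angular": [0,0,0]},{"grip": 0.36,"xyz": [0,0,51],"angular": [0,0,0]},{"grip": 0.0,"xyz": [0,0,51],"angular": [0,0,0]},{"grip": 0.0,"xyz": [0,0,51],"angular": [0,0,0]},{"grip": 0.0,"xyz": [0,0,51],"angular": [0,0,0]},{"grip": 0.0,"xyz": [0,0,51],"angular": [0,0,0]},{"grip": 0.0,"xyz": [0,0,51],"angular": [0,0,0]}])

```text
time_s: 19.75
tcp_pos: [0.3256, 0.3308, 0.0903]
ee_rot: [[0.173, 0.985, 0.0], [0.985, -0.173, 0.002], [0.002, -0.0, -1.0]]
wrist_force: [-0.5, -0.4, 2.5]
gripper_width: 0.171
gripper_force: 30.0
```

```bash
python3 go.py .3255,.33,.12,350,0 .2848,.3163,.12,350,0
```

```text
t 19.75 grasp [325.6 330.8  84.3] w 14.9 F [-0.5 -0.4  2.5] j [ 66.  17. -33.  -0. -39. 105.]
yaw 350.0 tilt 0.1
[-0.7, 0.1, -35.7] [-0.0, -0.002, 0.0] deg 0.0
[-21.2, -37.7, -35.7] [-0.0, -0.002, 0.0] deg 0.0
```

move_arm(series=[{"grip": 0.0,"xyz": [0,0,-9],"angular": [0,0,0]},{"grip": 0.0,"xyz": [0,0,-18],"angular": [0,0,0]},{"grip": 0.0,"xyz": [0,0,-27],"angular": [0,0,0]},{"grip": 0.0,"xyz": [0,0,-36],"angular": [0,0,0]},{"grip": 0.0,"xyz": [-5,-10,-36],"angular": [0,0,0]},{"grip": 0.0,"xyz": [-10,-19,-36],"angular": [0,0,0]},{"grip": 0.0,"xyz": [-15,-28,-36],"angular": [0,0,0]},{"grip": 0.0,"xyz": [-21,-38,-36],"angular": [0,0,0]},{"grip": 0.0,"xyz": [-21,-38,-36],"angular": [0,0,0]},{"grip": 0.0,"xyz": [-21,-38,-36],"angular": [0,0,0]}])

```text
time_s: 20.75
tcp_pos: [0.2839, 0.3162, 0.1257]
ee_rot: [[0.172, 0.985, -0.0], [0.985, -0.172, 0.001], [0.001, -0.001, -1.0]]
wrist_force: [-0.1, 0.7, -0.3]
gripper_width: 0.169
gripper_force: 30.0
```

```bash
python3 - <<'E'
import cv2,numpy as np
from station import r
b=r.capture("scene")["img"][110:240,180:330,::-1]
cv2.imwrite("pics/a9.png",cv2.resize(b,(600,520),interpolation=cv2.INTER_CUBIC))
E
python3 go.py .2848,.3163,.0845,350,0
```

```text
t 20.8 grasp [284.2 316.4 119.7] w 15.0 F [ 0.5 -0.2  0. ] j [ 70.  11. -36.  -0. -43. 100.]
yaw 350.0 tilt 0.1
[-0.1, 0.6, 35.2] [-0.001, -0.001, 0.001] deg 0.0
```

View pics/a9.png

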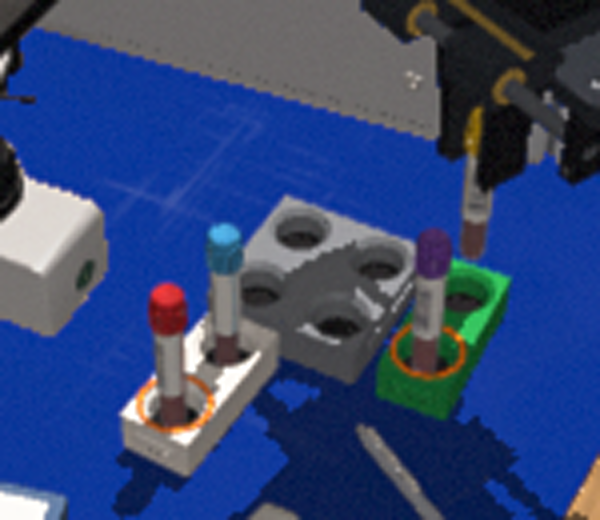

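Purple stands upright in the ringed green pocket (cap at (433,253)). Yellow's bottom, at (473,257), is over the other pocket (464,291), with the same offset as purple had, so I'll use the same 1–2 mm correction.

move_arm(series=[{"grip": 0.0,"xyz": [1.5,0,8],"angular": [0,0,0]},{"grip": 0.0,"xyz": [1.5,0,16],"angular": [0,0,0]},{"grip": 0.0,"xyz": [1.5,0,23],"angular": [0,0,0]},{"grip": 0.0,"xyz": [1.5,0,29],"angular": [0,0,0]},{"grip": 0.0,"xyz": [1.5,0,35],"angular": [0,0,0]},{"grip": 0.0,"xyz": [1.5,0,35],"angular": [0,0,0]},{"grip": 0.0,"xyz": [1.5,0,35],"angular": [0,0,0]}])

```text
time_s: 21.5
tcp_pos: [0.2845, 0.3175, 0.0903]
ee_rot: [[0.174, 0.985, -0.001], [0.985, -0.174, 0.0], [0.0, -0.001, -1.0]]
wrist_force: [0.1, -0.1, -0.3]
gripper_width: 0.167
gripper_force: 30.0
```

```bash
python3 go.py .2848,.3163,.084,350,0
```

```text
t 21.5 grasp [284.5 317.5  84.3] w 14.6 F [ 0.1 -0.1 -0.3] j [ 70.  14. -38.  -0. -37. 100.]
yaw 350.0 tilt 0.1
[-1.2, 0.5, 0.3] [-0.001, -0.0, -0.0] deg 0.0
```

move_arm(series=[{"grip": 0.34,"xyz": [0,0,0],"angular": [0,0,0]},{"grip": 0.34,"xyz": [0,0,0],"angular": [0,0,0]},{"grip": 0.34,"xyz": [0,0,0],"angular": [0,0,0]},{"grip": 0.34,"xyz": [0,0,0],"angular": [0,0,0]},{"grip": 0.34,"xyz": [0,0,-14],"angular": [0,0,0]},{"grip": 0.34,"xyz": [0,0,-30],"angular": [0,0,0]},{"grip": 0.34,"xyz": [0,0,-50],"angular": [0,0,0]},{"grip": 0.34,"xyz": [0,0,-70],"angular": [0,0,0]},{"grip": 0.34,"xyz": [0,0,-90],"angular": [0,0,0]},{"grip": 0.34,"xyz": [0,0,-90],"angular": [0,0,0]}])

```text
time_s: 22.5
tcp_pos: [0.2853, 0.3192, 0.1832]
ee_rot: [[0.173, 0.985, 0.002], [0.985, -0.173, 0.007], [0.007, 0.001, -1.0]]
wrist_force: [1.3, 0.7, -0.2]
gripper_width: 0.339
gripper_force: 0.0
```

```bash
python3 - <<'E'
import cv2,numpy as np
from station import r
b=r.capture("scene")["img"][110:240,180:330,::-1]
cv2.imwrite("pics/a10.png",cv2.resize(b,(600,520),interpolation=cv2.INTER_CUBIC))
E
```

```text
(no output)
```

View pics/a10.png

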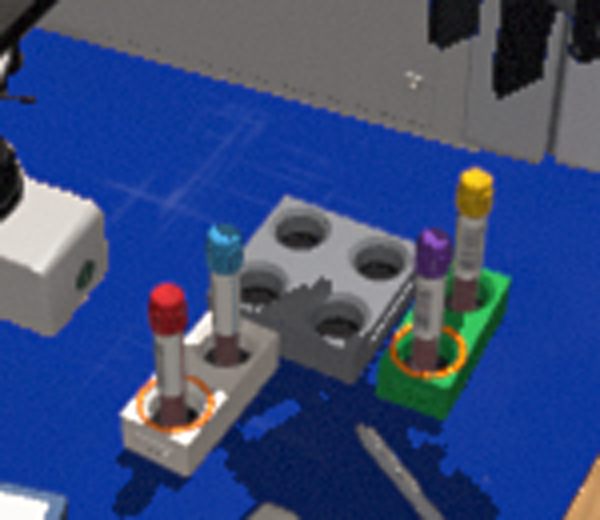

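All four tubes stand upright and fully down: red at (168,310) in the white ring, blue at (225,250), purple at (433,253) in the green ring, and yellow at (474,195). The gripper is clear of everything.

```bash
python3 -c "
from station import r
print(r.finish_job())"
```

```text
the job is handed in; nothing more can be done
None
```

The job is handed in: red (orange ring) and blue are in the white block, purple (orange ring) and yellow in the green block, all standing upright in the final picture with the gripper clear, at about 22.5 s; the hand-in returned no verdict.

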